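Load the vial sampler

ROBOT

A 6-joint arm with a two-finger parallel gripper is mounted at the origin on the work surface. World frame = base frame: x ahead of the robot, y to its left, z up, the work surface at z = 0. Lengths are in mm, angles in degrees, forces in N, time in s.
With the tool pointing down it reaches from about 325 to 900 mm from the base axis. Payload 3.5 kg.
Tool frame: the origin (TCP) lies midway between the tips of the shut fingers; the grasp point (between the pads) lies 19 mm behind it; x points along the fingers, y is the direction in which the jaws open and shut, and the axes are right-handed (so a half turn about x gives the same grasp; the last joint's range is limited). The gripper opens to 85 mm and grips with 20 to 120 N. Pads are 22 mm wide; open, the fingers measure 114 mm over their backs; the gripper's body (76 mm by 85 mm) begins 54 mm behind the grasp point. The pads swing forward as they close: fully open they stand 13 mm farther back than shut.
Start: joints at [64.263, 15.837, -1.513, 72.651, 0, 84.076], TCP at [211.849, 587.998, 231.313] pointing down, gripper open.
Joint ranges: [-178.77, 178.77], [-48.84, 107.48], [-61.69, 71.31], [-111.58, 123.2], [-90, 87.43], [-180, 180]. Speed limits (degrees/s): [147.25, 147.25, 180, 180, 180, 180].

INTERFACE

Orientations are given as [roll, pitch, yaw] about the fixed x, y, z axes, in that order (R = Rz(yaw) Ry(pitch) Rx(roll)).
In Python, from rig import arm gives the robot as it stands.
- The arm moves only by the tool drive_tool, never from a script. Its argument "plan" is a list of rows, each an object with "delta_pos": the shift along the world's x, y, z in mm, a list of three; "rotation": the turn, a rotation vector about the world's x, y, z in rad, a list of three; "jaw": the opening, from 0 (shut) to 1 (fully open). A call has exactly 10 rows; each row shifts and turns the commanded pose from where the row before left it; what a row does not reach is not made up. A row lasts 1/10 s, in which the tool goes at most 50 mm and 8.59 degrees, less where a joint would pass 70% of its speed; a pose out of reach is approached as far as the arm can. A call is refused whole if a number of a shift passes 50 or a number of a turn 0.15, either way. A call with a gripper value outside its range is refused whole. The fingers move at their own pace and stop on an object; "grip_force" is the grip in N (left out, the last holds). Time passes only in rows, so rows that do not move let the fingers close, or fill a call up. It gives the time, the measured TCP pose, the force and the opening at its end, in the units of the state.
- arm.observe(): the state, without advancing time (a new reading comes with each control period).
- arm.snapshot(name): name is "scene" or "side" or "wrist"; returns a dict with "frame" (400x640x3 uint8, blue, green, red), "fovy" (degrees; the focal length in pixels is half the picture's height over the tangent of half this angle, whatever the lens; pixels are square), "cx", "cy" (the principal point, pixels), "D" ([k1, k2, p1, p2, k3] as OpenCV has them; the pictures are not rectified), "world_from_camera" (4x4, takes a point from camera to world coordinates); the wrist camera has in their place "tool_from_camera" (4x4, takes a point from camera to tool coordinates, whose origin is the TCP and whose axes are the tool frame's). Camera axes: x right, y down, z forward; pixel columns grow to the right and rows downward; lengths in mm; the calibration is good to about 2 mm. A picture is of the moment at which its call begins: read the wrist's pose just before it. There is no depth.
- arm.job_done(): hands the job in, once; it reports no verdict.
Trained networks look in a picture, given as the dict that the camera call returned (one of the last four; its "shot" number tells which), for a name from the list of things; names that differ only in an ending like _2 or _b are one class to them, and where a whole thing is asked for, a point or a joint stands for the part that bears it (a point fixed in the world has none). Each returns a list of dicts, best first, with "confidence" (0 to 1); they miss things now and then, are a little off and sometimes report something else, mostly with a low value. They report only what shows in the picture. A call takes as long as a camera call.
- arm.spot_in(picture, target): "rect" ([left, top, right, bottom] in pixels, round what is visible of it).
- arm.cut_out(picture, target): "mask" (400x640 bool, what is visible of it) and "rect" ([left, top, right, bottom] in pixels, round what is visible of it).
The state is a dict: "clock": time; "joint_positions": joint angles; "joint_vel": joint speeds; "joint_torque": joint torques, N m; "eef_pos": TCP position; "tcp_rot": TCP orientation; "force": force on the tool from outside, world axes, zero at the start; "moment": the same for the moment, N m; "finger_gap": finger opening in mm.
Only numpy, scipy, OpenCV 4.12 (cv2) and the standard library are available. Lean on these libraries where they do the work, as an engineer would, in place of code of your own. Each camera call takes 0.05 s, during which the arm holds its last target. There are 200 camera calls.

TASK

Press the orange release key of the white vial sampler so that its tray pops out, stand the amber vial (red cap) from the blue rack in the tray's well, then push the tray gently home by its blue front until it clicks and stays shut with the vial inside. Never press on the key with more than about 20 N or on the tray with more than about 15 N, and leave the other vials and the things on the bench where they are.

Things in the scene. Friction and masses are not known exactly. Their poses are not given: they have to be found in the camera images.
- case: the sampler: a white box fixed to the bench, 200 (x) x 170 (y) x 90 (z) mm, a blue line around its top. Origin: centre of its underside; its -x face (100 mm from the origin) is the front, out of which the tray comes; z up. The tray opening is 108 mm wide, centred, 10 to 75 mm up.
- release_top (a point): centre of the top of the round orange release key (26 mm across) on the sampler's top (case frame x -45, y -60, z 112 mm when up; z differs by up to 2 mm between samplers). Axes as the case. It goes straight down, 13 mm at most (hard stop), against a spring; after 5 to 10 mm, having taken up to 12 N, it lets the tray go. It springs up again.
- tray (a joint): how far the tray is out (m, along the case's -x): latched -0.001 to 0.004 (samplers differ), fully out 0.080. A spring pushes it out, 4 N when home, 1.5 N when out. Over the last 18 mm inward a latch adds about 4 N; it clicks 1 to 5 mm deeper than where the tray then rests (unknown), at 6 to 9 N, and just beyond is a stiff buffer (10 N per mm). Not clicked, the tray comes out again when let go.
- tray_face (a point): centre of the outer face of the tray's blue front panel (104 mm wide, from 12 to 74 mm above the bench, 8 mm thick; this point 45 mm up). Moves with the tray; axes as the case: the face looks to -x, pushing home is +x. Latched, the face is 112 mm in front of the case's origin, about 12 mm proud of the case's front; nothing stands beside or before it.
- tray_well (a point): centre of the mouth of the one round well in the tray (grey block), 40 mm above the bench, 54 mm behind the panel's outer face. The well is 25.5 mm across with a small chamfer, and 20 mm deep. Hidden in the case until the tray is out. Axes as the case.
- vial_amber: the vial to load: brown glass, red cap, 22.4 mm across (cap 21 mm), 46 mm tall, 25 g, standing in one of the rack's wells. Origin: centre of its underside; z is its axis. In the tray's well it stands 26 mm out of the block.
- vial_clear_a: another vial of the same size, clear glass with a metal cap, in the rack; to be left alone. Origin: centre of its underside.
- vial_clear_b: another such clear vial in the rack; to be left alone. Origin: centre of its underside.
- rack: fixed blue vial rack, 50 (x) x 160 (y) x 26 (z) mm, with three wells 20 mm deep in a row along its y axis, 50 mm apart; vials stand 26 mm out of it, their undersides 6 mm above the bench. Origin: centre of its underside.
- bottle_clear: clear bottle with a blue cap, 70 mm across, 150 mm tall, to be left alone. Origin: centre of its underside.
- beaker: glass beaker, 70 mm across, 85 mm tall, to be left alone. Origin: centre of its underside.
- tip_box: yellow box, 120 x 85 x 60 mm, to be left alone. Origin: centre of its underside.
- driver: screwdriver, 150 mm long, lying on the bench, to be left alone. Origin: on its axis, near its middle.
- jar: small amber jar with a black lid, 56 mm across, 70 mm tall, to be left alone. Origin: centre of its underside.

How it is judged (in metres and radians):
On the way, in this order (a step that is already met when the one before it is completed fails the run):
1. the tray has popped out (value of joint tray above 0.065 m), for 0.2 s.
2. the amber vial stands in the tray's well, let go, with the tray still out (horizontal distance between vial_amber and tray_well below 0.004 m and z of vial_amber in the frame of tray_well below -0.016 m and angle between vial_amber's own z axis and vertical below 0.12 rad and contact force between the fingers and vial_amber below 0.3 N and value of joint tray above 0.05 m), for 0.2 s.
At the end, for the whole second after the job is handed in: The tray is latched shut by itself (less than 8 mm out, at rest, not held) with the amber vial standing in its well (within 4 mm of the well's centre, less than 0.12 rad off upright, down on the well's floor within 4 mm), let go and at rest (value of joint tray below 0.008 m and velocity of joint tray between -0.02 and 0.02 m/s and horizontal distance between vial_amber and tray_well below 0.004 m and z of vial_amber in the frame of tray_well below -0.016 m and angle between vial_amber's own z axis and vertical below 0.12 rad and contact force between the fingers and vial_amber below 0.3 N and linear speed of vial_amber below 0.03 m/s); the robot touches nothing.
It fails at once if the tray is pressed with more than 20 N (contact force between the arm and tray above 20 N).
It fails at once if the tray is pressed with more than 20 N by the fingers (contact force between the fingers and tray above 20 N).
It fails at once if the release key is pressed with more than 22 N (contact force between any of the arm, the fingers and release above 22 N).
It fails at once if another vial or a thing on the bench is moved by more than 15 mm (distance of any of vial_clear_a, vial_clear_b, bottle_clear, beaker, tip_box, driver, jar from where it was at the start of the episode above 0.015 m).
It also fails if it takes over 67 s, if anything falls off the work surface, if the arm or the gripper's body presses on something with over 40 N, if the wrist force passes 120 N, or if a joint passes its speed limit or range.

## Working session

There is one attempt and no reset: what is moved stays moved. The work goes in short steps, Python scripts to look and compute and a tool call to move; the robot and the scene stay as the last step left them, time stands still between calls to the robot, and variables do not carry over. Pictures are saved under pics/ and viewed, about 8 in all and at most 12, crops included, and the job is handed in when it is done.

Besides the shell and the picture viewer there is one more tool, called after "Call:" in YAML: its name, and indented under it one key for each argument. drive_tool: Moves the arm, as the interface text tells. Its arguments: {"type":"object","properties":{"plan":{"type":"array"},"grip_force":{"type":"number"}},"required":["plan"]}

```bash
mkdir -p pics
cat > h.py <<'E'
import numpy as np, cv2
from rig import arm
from scipy.spatial.transform import Rotation as R
def cam(p):
    f=200/np.tan(np.radians(p["fovy"]/2))
    K=np.array([[f,0,p["cx"]],[0,f,p["cy"]],[0,0,1.]])
    return K,np.array(p["D"],float)
def w_from_c(p,s=None):
    if "world_from_camera" in p: return np.array(p["world_from_camera"])
    T=np.eye(4);T[:3,:3]=R.from_euler('xyz',s["tcp_rot"],degrees=True).as_matrix();T[:3,3]=s["eef_pos"]
    return T@np.array(p["tool_from_camera"])
def ray_z(p,uv,z,s=None):
    K,D=cam(p);T=w_from_c(p,s)
    q=cv2.undistortPoints(np.array(uv,float).reshape(-1,1,2),K,D).reshape(-1,2)
    d=np.c_[q,np.ones(len(q))]@T[:3,:3].T
    o=T[:3,3];return o+d*((z-o[2])/d[:,2])[:,None]
def proj(p,X,s=None):
    K,D=cam(p);W=np.linalg.inv(w_from_c(p,s));rv=cv2.Rodrigues(W[:3,:3])[0]
    return cv2.projectPoints(np.array(X,float).reshape(-1,1,3),rv,W[:3,3],K,D)[0].reshape(-1,2)
E
python3 - <<'E'
from h import *
s=arm.observe();print({k:np.round(v,2) for k,v in s.items()})
ims=[]
for n in["scene","side"]:
    p=arm.snapshot(n);ims.append(p["frame"]);cv2.imwrite(f"pics/{n}0.png",p["frame"])
    print(n,p["fovy"],np.round(p["world_from_camera"],3).tolist())
    for t in["case","release_top","tray_face","vial_amber","vial_clear_a","rack","bottle_clear","beaker","tip_box","driver","jar"]:
        print(t,[(np.round(d["rect"]).tolist(),round(d["confidence"],2)) for d in arm.spot_in(p,t)[:2]])
E
```

```text
{'clock': np.float64(0.0), 'joint_positions': array([64.26, 15.88, -1.6 , 72.65,  0.  , 84.07]), 'joint_vel': array([ 0.02, -0.06,  0.05,  0.01, -0.07, -0.03]), 'joint_torque': array([-0.000e+00, -4.455e+01,  2.952e+01,  2.000e-02, -0.000e+00,
        0.000e+00]), 'eef_pos': array([211.49, 587.29, 230.14]), 'tcp_rot': array([ -96.4 ,   89.87, -116.21]), 'force': array([ 0.23,  0.41, -0.99]), 'moment': array([-0.05,  0.01,  0.03]), 'finger_gap': np.float64(85.22)}
scene 52.62491618141134 [[0.112, 0.762, -0.638, 1196.266], [0.994, -0.079, 0.08, -52.417], [0.01, -0.643, -0.766, 862.982], [0.0, 0.0, 0.0, 1.0]]
case [([251.0, 216.0, 331.0, 316.0], 0.79)]
release_top [([255.0, 228.0, 269.0, 238.0], 0.61)]
tray_face []
vial_amber []
vial_clear_a [([411.0, 169.0, 417.0, 181.0], 0.59), ([392.0, 170.0, 402.0, 189.0], 0.39)]
rack [([382.0, 168.0, 443.0, 193.0], 0.82)]
bottle_clear [([426.0, 213.0, 463.0, 268.0], 0.82), ([250.0, 217.0, 331.0, 315.0], 0.26)]
beaker [([134.0, 184.0, 171.0, 220.0], 0.86), ([392.0, 171.0, 400.0, 186.0], 0.47)]
tip_box [([471.0, 184.0, 525.0, 239.0], 0.97), ([382.0, 169.0, 443.0, 193.0], 0.52)]
driver [([212.0, 155.0, 226.0, 191.0], 0.46)]
jar []
side 45.38651638368096 [[0.895, -0.209, 0.395, 17.172], [-0.447, -0.445, 0.776, -1013.928], [0.014, -0.871, -0.491, 761.842], [0.0, 0.0, 0.0, 1.0]]
case [([341.0, 192.0, 437.0, 262.0], 0.81)]
release_top [([381.0, 219.0, 390.0, 225.0], 0.66)]
tray_face [([346.0, 218.0, 368.0, 253.0], 0.89)]
vial_amber [([401.0, 280.0, 428.0, 318.0], 0.62), ([252.0, 182.0, 258.0, 189.0], 0.55)]
vial_clear_a [([268.0, 194.0, 275.0, 205.0], 0.58)]
rack [([244.0, 189.0, 281.0, 215.0], 0.56)]
bottle_clear [([317.0, 144.0, 341.0, 190.0], 0.89)]
beaker [([378.0, 300.0, 414.0, 348.0], 0.66)]
tip_box [([263.0, 150.0, 304.0, 177.0], 0.85)]
driver [([283.0, 296.0, 336.0, 324.0], 0.95)]
jar [([403.0, 279.0, 428.0, 318.0], 0.73)]
```

Run:
```python
import cv2,numpy as np
a=cv2.imread('pics/scene0.png')[120:340,110:550];b=cv2.imread('pics/side0.png')[130:360,220:460]
a=cv2.resize(a,(800,400),interpolation=3)
cv2.imwrite('pics/a1.png',a)
b=cv2.resize(b,None,fx=2.6,fy=2.6,interpolation=3);cv2.imwrite('pics/b1.png',b);print(b.shape)
```

```text
(598, 624, 3)
```

View pics/a1.png

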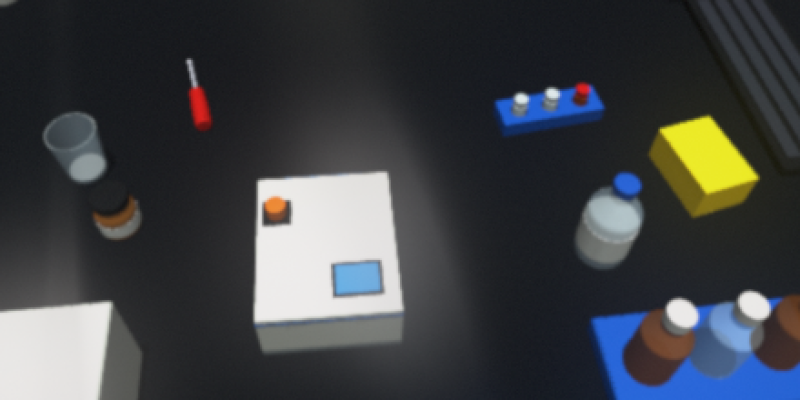

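View pics/b1.png

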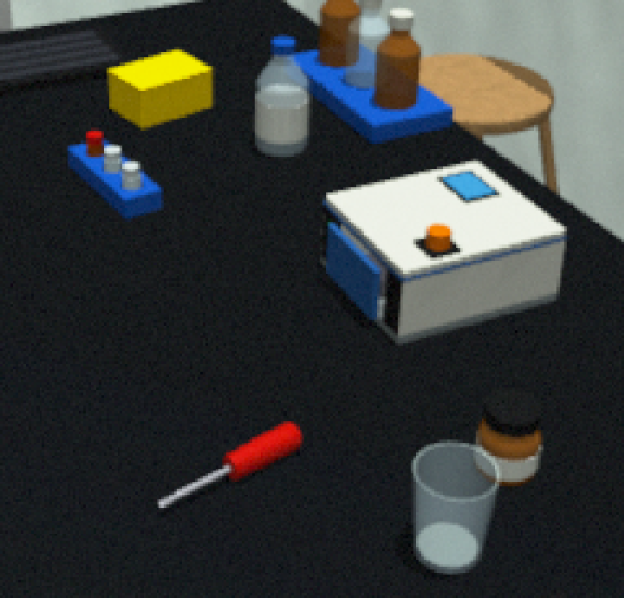

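The scene view shows the case at the centre with its front towards the robot. The key is at about (259,233), and the rack is up and to the right, with the amber red-cap vial at its +y end, about (430,171). The side view agrees. Next I'll fit poses from both views.

Run:
```python
from h import *
from scipy.optimize import least_squares
P={n:arm.snapshot(n) for n in["scene","side"]}
s1=np.array([[257,180],[388,172],[403,312],[255,322]])/1.818+[110,120]   # FR, FL, BL, BR
s2=np.array([[403,272],[327,201],[478,162],[565,235]])/2.6+[220,130]
C=np.array([[-100,-85,90],[-100,85,90],[100,85,90],[100,-85,90],[-45,-60,110]],float)
k1=np.array([262,232.]);k2=np.array([385.5,221.])
def pts(q,X):
    c,s=np.cos(q[2]),np.sin(q[2]);return np.c_[q[0]+c*X[:,0]-s*X[:,1],q[1]+s*X[:,0]+c*X[:,1],X[:,2]]
def solve(obs):
    r=lambda q:np.concatenate([(proj(P[n],pts(q,C))-o).ravel() for n,o in obs.items()])
    f=least_squares(r,[600,-50,0],x_scale=[100,100,.1]);print(f.x,np.degrees(f.x[2]),np.round(f.fun.reshape(-1,2),1).tolist());return f.x
print("bases",ray_z(P["scene"],s1,90).round(0).tolist(),ray_z(P["side"],s2,90).round(0).tolist())
solve({"scene":np.vstack([s1,k1])});solve({"side":np.vstack([s2,k2])})
q=solve({"scene":np.vstack([s1,k1]),"side":np.vstack([s2,k2])})
print("key",pts(q,C)[4])
v1=np.array([[520,99],[552,92],[583,88]])/1.818+[110,120]
v2=np.array([[131,167],[113,151],[94,136]])/2.6+[220,130]
print("caps scene",ray_z(P["scene"],v1,52).round(1).tolist());print("side",ray_z(P["side"],v2,52).round(1).tolist())
```

```text
bases [[617.0, -148.0, 90.0], [622.0, 23.0, 90.0], [821.0, 17.0, 90.0], [816.0, -150.0, 90.0]] [[610.0, -154.0, 90.0], [611.0, 2.0, 90.0], [813.0, 8.0, 90.0], [801.0, -166.0, 90.0]]
[ 7.18507468e+02 -6.39824357e+01 -2.61686110e-02] -1.4993509633038231 [[0.6, -0.2], [0.2, -0.3], [0.4, -0.4], [-0.7, 0.2], [-0.5, 0.6]]
[ 7.07225852e+02 -7.66592143e+01 -4.13627394e-02] -2.3699103967438697 [[-1.3, 1.3], [-1.7, -1.6], [0.0, 0.6], [0.7, -0.2], [2.3, -0.7]]
[ 7.16080883e+02 -6.56242799e+01 -3.05221715e-02] -1.7487916088655808 [[0.1, -1.1], [-0.4, -1.0], [-0.7, -1.2], [-1.7, -0.9], [-1.2, -0.4], [-0.2, -1.5], [-0.9, -3.7], [-0.1, -1.6], [0.7, -3.1], [3.1, -3.4]]
key [ 669.27079693 -124.22304951  110.        ]
caps scene [[478.3, 239.3, 52.0], [469.1, 291.1, 52.0], [465.8, 340.6, 52.0]]
side [[470.6, 232.3, 52.0], [465.6, 280.5, 52.0], [458.3, 328.9, 52.0]]
```

Call:
drive_tool:
  plan:
    - {"delta_pos":[22,-35,0],"rotation":[0,0,0.015],"jaw":0}
    - {"delta_pos":[22,-35,0],"rotation":[0,0,0.015],"jaw":0}
    - {"delta_pos":[22,-35,0],"rotation":[0,0,0.015],"jaw":0}
    - {"delta_pos":[22,-35,0],"rotation":[0,0,0.015],"jaw":0}
    - {"delta_pos":[22,-35,0],"rotation":[0,0,0.015],"jaw":0}
    - {"delta_pos":[22,-35,0],"rotation":[0,0,0.015],"jaw":0}
    - {"delta_pos":[22,-35,0],"rotation":[0,0,0.015],"jaw":0}
    - {"delta_pos":[22,-35,0],"rotation":[0,0,0.015],"jaw":0}
    - {"delta_pos":[22,-35,0],"rotation":[0,0,0.015],"jaw":0}
    - {"delta_pos":[22,-35,0],"rotation":[0,0,0.015],"jaw":0}

```text
clock: 2.3
eef_pos: [432.6, 236.5, 231.6]
tcp_rot: [34.8, 90.0, 23.6]
force: [0.3, 0.9, 0.3]
finger_gap: -0.0
```

Call:
drive_tool:
  plan:
    - {"delta_pos":[22,-35,0],"rotation":[0,0,0.015],"jaw":0}
    - {"delta_pos":[22,-35,0],"rotation":[0,0,0.015],"jaw":0}
    - {"delta_pos":[22,-35,0],"rotation":[0,0,0.015],"jaw":0}
    - {"delta_pos":[22,-35,0],"rotation":[0,0,0.015],"jaw":0}
    - {"delta_pos":[22,-35,0],"rotation":[0,0,0.015],"jaw":0}
    - {"delta_pos":[22,-35,0],"rotation":[0,0,0.015],"jaw":0}
    - {"delta_pos":[22,-35,0],"rotation":[0,0,0.015],"jaw":0}
    - {"delta_pos":[22,-35,0],"rotation":[0,0,0.015],"jaw":0}
    - {"delta_pos":[0,0,0],"rotation":[0,0,0],"jaw":0}
    - {"delta_pos":[0,0,0],"rotation":[0,0,0],"jaw":0}

```text
clock: 3.3
eef_pos: [608.0, -42.8, 231.0]
tcp_rot: [146.1, 90.0, 141.6]
force: [-0.4, -0.4, -0.1]
finger_gap: -0.0
```

```bash
cat > w.py <<'E'
from h import *
import sys
s=arm.observe();p=arm.snapshot("wrist")
print(s["clock"],np.round(s["eef_pos"],1),np.round(s["tcp_rot"],1),np.round(s["force"],1),round(float(s["finger_gap"]),1),np.round(s["joint_positions"],0))
M=R.from_euler('xyz',s["tcp_rot"],degrees=True).as_matrix();print("jaw yaw",np.degrees(np.arctan2(M[1,1],M[0,1])).round(2),"tool x",M[:,0].round(3))
np.set_printoptions(suppress=True)
print("cam in world",w_from_c(p,s).round(2).tolist())
cv2.imwrite(f"pics/{sys.argv[1]}.png",p["frame"])
for a in sys.argv[2:]:
    t,z=a.split("@")
    for d in arm.cut_out(p,t)[:3]:
        m=d["mask"];n,l,st,c=cv2.connectedComponentsWithStats(m.astype(np.uint8))
        r=d["rect"];ctr=[(r[0]+r[2])/2,(r[1]+r[3])/2]
        print(t,round(d["confidence"],2),np.round(r).tolist(),m.sum(),"rectctr->",ray_z(p,ctr,float(z),s).round(1)[0])
E
python3 w.py w1 release_top@111 tray_face@45 case@90
```

```text
3.3 [608.  -42.8 231. ] [146.1  90.  141.6] [-0.4 -0.4 -0.1] -0.0 [-10.  14.  -4.  72.   0.  -6.]
jaw yaw 85.55 tool x [-0.001  0.001 -1.   ]
cam in world [[0.08, 0.96, 0.27, 539.69], [1.0, -0.08, -0.02, -37.82], [-0.0, 0.27, -0.96, 373.25], [0.0, 0.0, 0.0, 1.0]]
release_top 0.89 [230.0, 241.0, 255.0, 273.0] 642 rectctr-> [ 665.  -122.9  111. ]
tray_face 0.93 [250.0, 169.0, 346.0, 198.0] 1996 rectctr-> [609.3 -66.9  45. ]
case 0.62 [213.0, 171.0, 384.0, 339.0] 13251 rectctr-> [677.8 -69.9  90. ]
```

View pics/w1.png

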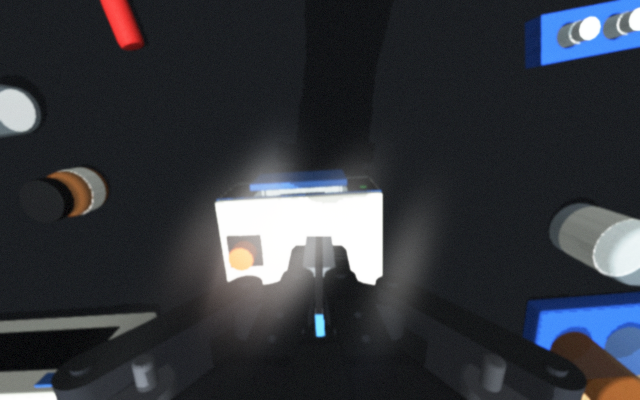

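The view shows the case with the key's top at about (241,258) and the blue tray front at (298,183). The key is near (668,-123), so I'm moving above it.

Call:
drive_tool:
  plan:
    - {"delta_pos":[15,-20,0],"rotation":[0,0,0],"jaw":0}
    - {"delta_pos":[15,-20,0],"rotation":[0,0,0],"jaw":0}
    - {"delta_pos":[15,-20,-20],"rotation":[0,0,0],"jaw":0}
    - {"delta_pos":[15,-20,-20],"rotation":[0,0,0],"jaw":0}
    - {"delta_pos":[0,0,-25],"rotation":[0,0,0],"jaw":0}
    - {"delta_pos":[0,0,-25],"rotation":[0,0,0],"jaw":0}
    - {"delta_pos":[0,0,-15],"rotation":[0,0,0],"jaw":0}
    - {"delta_pos":[0,0,-4],"rotation":[0,0,0],"jaw":0}
    - {"delta_pos":[0,0,0],"rotation":[0,0,0],"jaw":0}
    - {"delta_pos":[0,0,0],"rotation":[0,0,0],"jaw":0}

```text
clock: 4.5
eef_pos: [668.8, -121.8, 123.9]
tcp_rot: [-12.3, 89.9, -16.6]
force: [0.4, 0.7, 0.1]
finger_gap: 0.0
```

```bash
python3 w.py w2 release_top@111 tray_face@45
```

```text
4.5 [ 668.8 -121.8  123.9] [-12.3  89.9 -16.6] [0.4 0.7 0.1] 0.0 [-16.  25.  -2.  63.  -0. -11.]
jaw yaw 85.69 tool x [ 0.002 -0.001 -1.   ]
cam in world [[0.08, 0.96, 0.27, 600.05], [1.0, -0.07, -0.02, -116.91], [-0.0, 0.27, -0.96, 265.9], [0.0, 0.0, 0.0, 1.0]]
release_top 0.9 [291.0, 211.0, 333.0, 248.0] 1018 rectctr-> [ 660.8 -125.3  111. ]
tray_face 0.86 [321.0, 111.0, 480.0, 140.0] 3076 rectctr-> [610.1 -57.3  45. ]
```

View pics/w2.png

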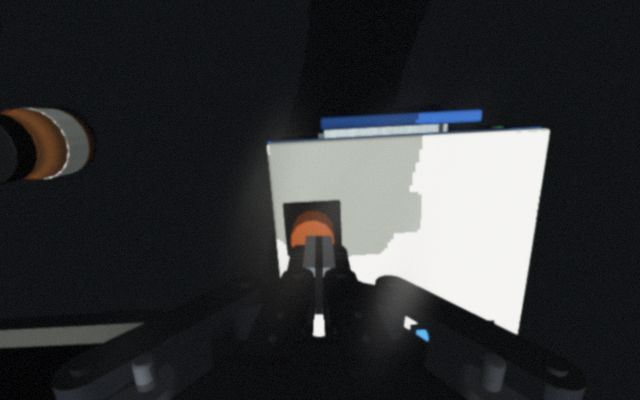

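The fingertip (319,238) sits over the orange key (ellipse centre about 312,236), so I'll shift 3 mm in -y and press down while reading the force.

Call:
drive_tool:
  plan:
    - {"delta_pos":[0,-3,-4],"rotation":[0,0,0],"jaw":0}
    - {"delta_pos":[0,0,-4],"rotation":[0,0,0],"jaw":0}
    - {"delta_pos":[0,0,-1],"rotation":[0,0,0],"jaw":0}
    - {"delta_pos":[0,0,-1],"rotation":[0,0,0],"jaw":0}
    - {"delta_pos":[0,0,-1],"rotation":[0,0,0],"jaw":0}
    - {"delta_pos":[0,0,-1],"rotation":[0,0,0],"jaw":0}
    - {"delta_pos":[0,0,-1],"rotation":[0,0,0],"jaw":0}
    - {"delta_pos":[0,0,-1],"rotation":[0,0,0],"jaw":0}
    - {"delta_pos":[0,0,0],"rotation":[0,0,0],"jaw":0}
    - {"delta_pos":[0,0,0],"rotation":[0,0,0],"jaw":0}

```text
clock: 5.65
eef_pos: [667.8, -125.2, 109.7]
tcp_rot: [-58.0, 90.0, -62.3]
force: [-3.4, 1.1, 8.2]
finger_gap: -0.2
```

Call:
drive_tool:
  plan:
    - {"delta_pos":[0,0,-1],"rotation":[0,0,0],"jaw":0}
    - {"delta_pos":[0,0,-1],"rotation":[0,0,0],"jaw":0}
    - {"delta_pos":[0,0,-1],"rotation":[0,0,0],"jaw":0}
    - {"delta_pos":[0,0,0],"rotation":[0,0,0],"jaw":0}
    - {"delta_pos":[0,0,0],"rotation":[0,0,0],"jaw":0}
    - {"delta_pos":[0,0,0],"rotation":[0,0,0],"jaw":0}
    - {"delta_pos":[0,0,0],"rotation":[0,0,0],"jaw":0}
    - {"delta_pos":[0,0,0],"rotation":[0,0,0],"jaw":0}
    - {"delta_pos":[0,0,0],"rotation":[0,0,0],"jaw":0}
    - {"delta_pos":[0,0,0],"rotation":[0,0,0],"jaw":0}

```text
clock: 6.65
eef_pos: [667.8, -124.9, 105.6]
tcp_rot: [124.8, 90.0, 120.4]
force: [-1.1, -0.0, 3.7]
finger_gap: 0.3
```

```bash
python3 w.py w3 release_top@108 tray_face@45|grep -v cam
```

```text
6.65 [ 667.8 -124.9  105.6] [124.8  90.  120.4] [-1.1 -0.   3.7] 0.3 [-16.  26.  -3.  61.   0. -12.]
jaw yaw 85.66 tool x [-0.  0. -1.]
release_top 0.83 [294.0, 222.0, 341.0, 246.0] 545 rectctr-> [ 656.3 -124.9  108. ]
tray_face 0.83 [323.0, 1.0, 512.0, 144.0] 20366 rectctr-> [575.8 -54.2  45. ]
```

The tray front now fills more of the view, so it has popped out. I'll rise and look at the tray from above.

Call:
drive_tool:
  plan:
    - {"delta_pos":[0,0,25],"rotation":[0,0,0],"jaw":0}
    - {"delta_pos":[0,0,30],"rotation":[0,0,0],"jaw":0.3}
    - {"delta_pos":[-20,15,30],"rotation":[0,0,0],"jaw":0.6}
    - {"delta_pos":[-25,20,20],"rotation":[0,0,0],"jaw":0.6}
    - {"delta_pos":[-25,20,20],"rotation":[0,0,0],"jaw":0.6}
    - {"delta_pos":[-18,10,0],"rotation":[0,0,0],"jaw":0.6}
    - {"delta_pos":[0,0,0],"rotation":[0,0,0],"jaw":0.6}
    - {"delta_pos":[0,0,0],"rotation":[0,0,0],"jaw":0.6}
    - {"delta_pos":[0,0,0],"rotation":[0,0,0],"jaw":0.6}
    - {"delta_pos":[0,0,0],"rotation":[0,0,0],"jaw":0.6}

```text
clock: 7.8
eef_pos: [580.5, -60.6, 229.5]
tcp_rot: [177.9, 90.0, 173.5]
force: [-0.2, -0.2, 0.1]
finger_gap: 51.5
```

```bash
python3 w.py w4 tray_well@40 tray_face@74 case@90; python3 -c "
import cv2
i=cv2.imread('pics/w4.png')[60:290,170:470];cv2.imwrite('pics/w4c.png',cv2.resize(i,(780,598),interpolation=3))"
```

```text
7.8 [580.5 -60.6 229.5] [177.9  90.  173.5] [-0.2 -0.2  0.1] 51.5 [-12.  12.  -7.  71.  -0.  -8.]
jaw yaw 85.62 tool x [-0.001  0.    -1.   ]
cam in world [[0.08, 0.96, 0.27, 512.17], [1.0, -0.07, -0.02, -55.67], [-0.0, 0.27, -0.96, 371.7], [0.0, 0.0, 0.0, 1.0]]
tray_well 0.91 [260.0, 122.0, 364.0, 221.0] 7620 rectctr-> [570.2 -67.9  40. ]
tray_well 0.25 [264.0, 269.0, 276.0, 294.0] 145 rectctr-> [ 708.1 -133.7   40. ]
tray_face 0.63 [264.0, 128.0, 363.0, 224.0] 7577 rectctr-> [569.  -65.6  74. ]
case 0.58 [233.0, 126.0, 405.0, 337.0] 22158 rectctr-> [624.3 -63.8  90. ]
```

View pics/w4c.png

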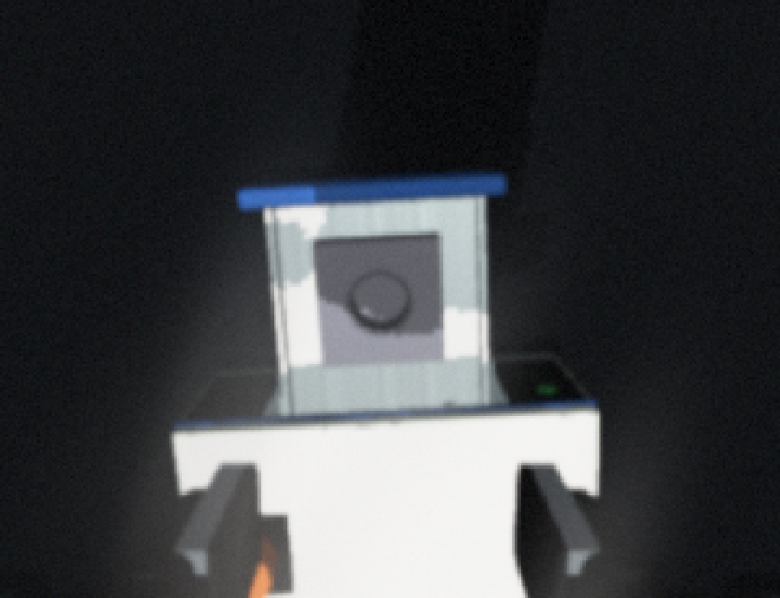

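The crop shows the tray fully out. The well's mouth is centred at crop (380,300), full-image (316,175), and the panel's top outer edge and the case's front edge are both clear.

Run:
```python
from h import *
s=arm.observe();p=arm.snapshot("wrist");g=lambda a:np.array(a,float)/2.6+[170,60]
f=lambda a,z:ray_z(p,g(a),z,s)
print("well",f([[380.5,299.5]],40).round(1),"w extents",f([[350,300],[411,300],[380,270],[380,329]],40).round(1).tolist())
e=f([[239,190],[506,175]],74);print("panel top outer",e.round(1).tolist(),np.degrees(np.arctan2(*(e[0]-e[1])[:2]))) 
e=f([[174,426],[598,406]],90);print("case front top",e.round(1).tolist(),np.degrees(np.arctan2(-(e[1]-e[0])[0],(e[1]-e[0])[1])))
```

```text
well [[574.6 -62.9  40. ]] w extents [[573.7, -76.4, 40.0], [575.8, -49.4, 40.0], [561.4, -62.1, 40.0], [587.9, -64.2, 40.0]]
panel top outer [[521.4, -113.0, 74.0], [523.7, -10.6, 74.0]] -178.73461060105848
case front top [[609.4, -147.3, 90.0], [613.9, 20.0, 90.0]] -1.5241404321293854
```

Call:
drive_tool:
  plan:
    - {"delta_pos":[-10,30,0],"rotation":[0,0,-0.1],"jaw":0.6}
    - {"delta_pos":[-10,30,0],"rotation":[0,0,-0.1],"jaw":0.6}
    - {"delta_pos":[-10,30,0],"rotation":[0,0,-0.1],"jaw":0.6}
    - {"delta_pos":[-10,30,0],"rotation":[0,0,-0.1],"jaw":0.6}
    - {"delta_pos":[-10,30,0],"rotation":[0,0,-0.1],"jaw":0.6}
    - {"delta_pos":[-10,30,0],"rotation":[0,0,-0.1],"jaw":0.6}
    - {"delta_pos":[-10,30,0],"rotation":[0,0,-0.1],"jaw":0.6}
    - {"delta_pos":[-10,30,0],"rotation":[0,0,-0.1],"jaw":0.6}
    - {"delta_pos":[-10,30,0],"rotation":[0,0,-0.1],"jaw":0.6}
    - {"delta_pos":[-10,30,0],"rotation":[0,0,-0.1],"jaw":0.6}

```text
clock: 9.05
eef_pos: [479.5, 241.2, 230.4]
tcp_rot: [76.8, 90.0, 14.9]
force: [-0.5, -0.1, 0.9]
finger_gap: 51.3
```

Call:
drive_tool:
  plan:
    - {"delta_pos":[-7,30,0],"rotation":[0,0,-0.1],"jaw":0.6}
    - {"delta_pos":[-7,30,0],"rotation":[0,0,-0.1],"jaw":0.6}
    - {"delta_pos":[-6,30,-10],"rotation":[0,0,-0.1],"jaw":0.6}
    - {"delta_pos":[0,10,-20],"rotation":[0,0,-0.08],"jaw":0.6}
    - {"delta_pos":[0,0,-20],"rotation":[0,0,0],"jaw":0.6}
    - {"delta_pos":[0,0,-10],"rotation":[0,0,0],"jaw":0.6}
    - {"delta_pos":[0,0,0],"rotation":[0,0,0],"jaw":0.6}
    - {"delta_pos":[0,0,0],"rotation":[0,0,0],"jaw":0.6}
    - {"delta_pos":[0,0,0],"rotation":[0,0,0],"jaw":0.6}
    - {"delta_pos":[0,0,0],"rotation":[0,0,0],"jaw":0.6}

```text
clock: 10.05
eef_pos: [460.7, 340.2, 171.6]
tcp_rot: [113.4, 89.9, 29.9]
force: [0.3, 0.5, -0.2]
finger_gap: 50.8
```

```bash
python3 w.py w5 vial_amber@52 vial_clear_a@52 rack@26
```

```text
10.05 [460.7 340.2 171.6] [113.4  89.9  29.9] [ 0.3  0.5 -0.2] 50.8 [ 30.  13. -13.  64.  -0. 113.]
jaw yaw 6.56 tool x [ 0.002  0.001 -1.   ]
cam in world [[0.99, 0.11, 0.03, 452.51], [0.11, -0.96, -0.27, 407.71], [0.0, 0.27, -0.96, 313.77], [0.0, 0.0, 0.0, 1.0]]
vial_amber 0.88 [305.0, 177.0, 330.0, 209.0] 552 rectctr-> [459.7 341.6  52. ]
vial_clear_a 0.84 [309.0, 269.0, 328.0, 300.0] 547 rectctr-> [471.3 246.5  52. ]
vial_clear_a 0.78 [308.0, 224.0, 331.0, 258.0] 601 rectctr-> [466.9 293.9  52. ]
rack 0.98 [294.0, 157.0, 343.0, 300.0] 5117 rectctr-> [466.  296.9  26. ]
```

View pics/w5.png

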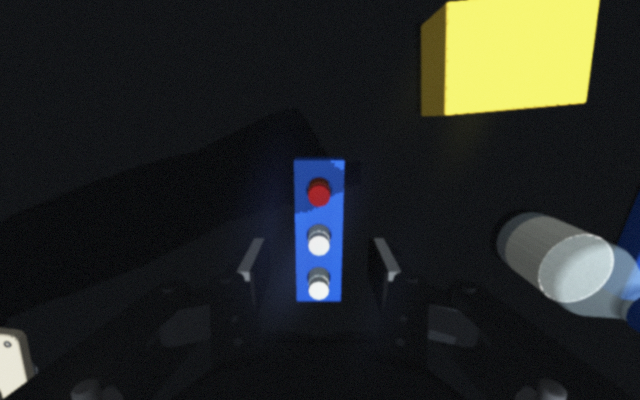

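The red cap is centred at (318.5,194), almost exactly under the TCP, with the two clear vials behind it at (318,243) and (318,289). Next I'll descend and grip.

Call:
drive_tool:
  plan:
    - {"delta_pos":[0,0,-30],"rotation":[0,0,0],"jaw":0.6}
    - {"delta_pos":[0,0,-30],"rotation":[0,0,0],"jaw":0.6}
    - {"delta_pos":[0,0,-30],"rotation":[0,0,0],"jaw":0.6}
    - {"delta_pos":[0,0,-25],"rotation":[0,0,0],"jaw":0.6}
    - {"delta_pos":[0,0,-15],"rotation":[0,0,0],"jaw":0.6}
    - {"delta_pos":[0,0,-9],"rotation":[0,0,0],"jaw":0.6}
    - {"delta_pos":[0,0,0],"rotation":[0,0,0],"jaw":0.6}
    - {"delta_pos":[0,0,0],"rotation":[0,0,0],"jaw":0.4}
    - {"delta_pos":[0,0,0],"rotation":[0,0,0],"jaw":0.3}
    - {"delta_pos":[0,0,0],"rotation":[0,0,0],"jaw":0.2}
  grip_force: 25

```text
clock: 11.25
eef_pos: [461.0, 340.6, 32.7]
tcp_rot: [113.4, 89.8, 30.0]
force: [-0.2, 0.1, 1.6]
finger_gap: 19.8
```

Call:
drive_tool:
  plan:
    - {"delta_pos":[0,0,0],"rotation":[0,0,0],"jaw":0.1}
    - {"delta_pos":[0,0,0],"rotation":[0,0,0],"jaw":0.1}
    - {"delta_pos":[0,0,0],"rotation":[0,0,0],"jaw":0.1}
    - {"delta_pos":[0,0,0],"rotation":[0,0,0],"jaw":0.1}
    - {"delta_pos":[0,0,0],"rotation":[0,0,0],"jaw":0.1}
    - {"delta_pos":[0,0,5],"rotation":[0,0,0],"jaw":0.1}
    - {"delta_pos":[0,0,10],"rotation":[0,0,0],"jaw":0.1}
    - {"delta_pos":[0,0,20],"rotation":[0,0,0],"jaw":0.1}
    - {"delta_pos":[0,0,30],"rotation":[0,0,0],"jaw":0.1}
    - {"delta_pos":[0,0,35],"rotation":[0,0,0],"jaw":0.1}

```text
clock: 12.25
eef_pos: [458.4, 339.2, 131.4]
tcp_rot: [-67.3, 89.8, -150.7]
force: [-0.2, -0.0, -0.1]
finger_gap: 20.3
```

Call:
drive_tool:
  plan:
    - {"delta_pos":[0,-5,40],"rotation":[0,0,0.1],"jaw":0.1}
    - {"delta_pos":[5,-20,40],"rotation":[0,0,0.1],"jaw":0.1}
    - {"delta_pos":[10,-30,20],"rotation":[0,0,0.1],"jaw":0.1}
    - {"delta_pos":[10,-30,0],"rotation":[0,0,0.1],"jaw":0.1}
    - {"delta_pos":[10,-30,0],"rotation":[0,0,0.1],"jaw":0.1}
    - {"delta_pos":[10,-30,0],"rotation":[0,0,0.1],"jaw":0.1}
    - {"delta_pos":[10,-30,0],"rotation":[0,0,0.1],"jaw":0.1}
    - {"delta_pos":[10,-30,0],"rotation":[0,0,0.1],"jaw":0.1}
    - {"delta_pos":[10,-30,0],"rotation":[0,0,0.1],"jaw":0.1}
    - {"delta_pos":[10,-30,0],"rotation":[0,0,0.1],"jaw":0.1}

```text
clock: 13.25
eef_pos: [544.6, 73.7, 231.7]
tcp_rot: [-165.5, 90.0, 168.6]
force: [0.0, 0.4, 0.3]
finger_gap: 20.1
```

Call:
drive_tool:
  plan:
    - {"delta_pos":[10,-30,0],"rotation":[0,0,0.1],"jaw":0.1}
    - {"delta_pos":[10,-30,0],"rotation":[0,0,0.1],"jaw":0.1}
    - {"delta_pos":[10,-30,0],"rotation":[0,0,0.1],"jaw":0.1}
    - {"delta_pos":[8,-30,-20],"rotation":[0,0,0.1],"jaw":0.1}
    - {"delta_pos":[2,-17,-30],"rotation":[0,0,0.03],"jaw":0.1}
    - {"delta_pos":[0,0,-30],"rotation":[0,0,0],"jaw":0.1}
    - {"delta_pos":[0,0,-25],"rotation":[0,0,0],"jaw":0.1}
    - {"delta_pos":[0,0,-12],"rotation":[0,0,0],"jaw":0.1}
    - {"delta_pos":[0,0,0],"rotation":[0,0,0],"jaw":0.1}
    - {"delta_pos":[0,0,0],"rotation":[0,0,0],"jaw":0.1}

```text
clock: 14.25
eef_pos: [585.4, -62.0, 115.3]
tcp_rot: [-11.2, 89.9, -12.7]
force: [-0.3, -0.5, -0.1]
finger_gap: 20.2
```

```bash
python3 w.py w6 vial_amber@90
python3 - <<'E'
import cv2
from h import *
p=arm.snapshot("side");cv2.imwrite("pics/s6.png",p["frame"])
i=cv2.imread('pics/w6.png')[40:290,170:470];a=cv2.resize(i,(480,400),interpolation=3)
K=proj(p,[[575,-62,70]])[0].astype(int);print(K)
b=p["frame"][max(K[1]-50,0):K[1]+50,K[0]-40:K[0]+40];b=cv2.resize(b,(320,400),interpolation=3)
cv2.imwrite("pics/c6.png",np.hstack([a,b]))
E
```

```text
14.25 [585.4 -62.  115.3] [-11.2  89.9 -12.7] [-0.3 -0.5 -0.1] 20.2 [-12.  17. -15.  58.  -0. -11.]
jaw yaw 88.54 tool x [ 0.001 -0.    -1.   ]
cam in world [[0.03, 0.96, 0.27, 516.68], [1.0, -0.02, -0.01, -60.48], [-0.0, 0.27, -0.96, 257.41], [0.0, 0.0, 0.0, 1.0]]
vial_amber 0.95 [296.0, 218.0, 342.0, 292.0] 2593 rectctr-> [599.4 -62.5  90. ]
vial_amber 0.68 [234.0, 124.0, 398.0, 264.0] 14290 rectctr-> [560.3 -63.3  90. ]
[345 227]
```

View pics/c6.png

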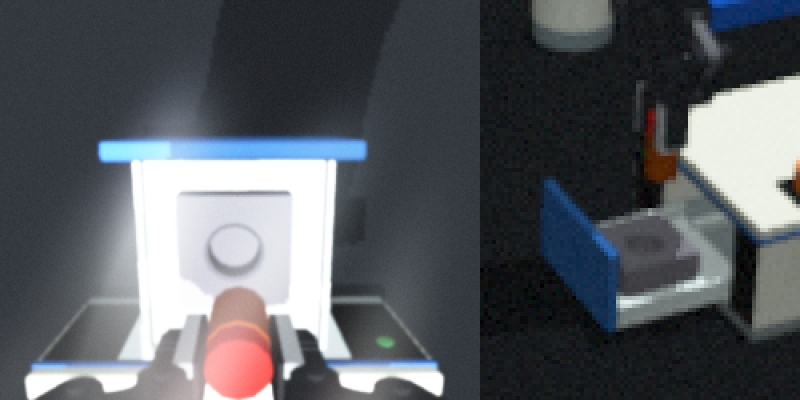

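The vial is held upright with its cap disc at full-image (319,269). The well is at about (317,194), ahead of it. The side view confirms the tray is out and the vial is above and behind the well.

Run:
```python
from h import *
s=arm.observe();p=arm.snapshot("wrist");g=lambda a:np.array(a,float)/1.6+[170,40]
print(s["eef_pos"])
print("well",ray_z(p,g([[235,247],[207,247],[263,247],[235,221],[235,273]]),40,s).round(1).tolist())
print("bottom near edge",ray_z(p,g([[238,287]]),88.6,s).round(1),"cap ctr",ray_z(p,g([[239,366],[205,366],[273,366],[239,340],[239,397]]),134.6,s).round(1).tolist())
h=cv2.cvtColor(p["frame"],cv2.COLOR_BGR2GRAY)[150:240,270:370]
c=cv2.HoughCircles(cv2.resize(h,None,fx=4,fy=4,interpolation=3),cv2.HOUGH_GRADIENT,1,100,param1=60,param2=20,minRadius=50,maxRadius=90)
if c is not None: q=c[0][:,:2]/4+[270,150];print(q,c[0][:,2]/4,ray_z(p,q,40,s).round(1))
```

```text
[586.29391983 -62.09972495 116.21689252]
well [[574.6, -63.6, 40.0], [574.2, -77.1, 40.0], [574.9, -50.0, 40.0], [561.8, -63.2, 40.0], [587.8, -63.9, 40.0]]
bottom near edge [[577.7 -62.2  88.6]] cap ctr [[586.0, -62.1, 134.6], [585.8, -72.1, 134.6], [586.3, -52.0, 134.6], [577.6, -61.9, 134.6], [596.5, -62.3, 134.6]]
[[316.625 195.375]
 [318.375 236.375]
 [336.375 218.375]
 [332.375 175.625]] [15.65  17.6   15.45  20.425] [[575.4 -63.8  40. ]
 [609.6 -63.3  40. ]
 [594.6 -48.7  40. ]
 [560.2 -51.4  40. ]]
```

Call:
drive_tool:
  plan:
    - {"delta_pos":[-6,-1,0],"rotation":[0,0,0],"jaw":0.1}
    - {"delta_pos":[-5,-0.5,-5],"rotation":[0,0,0],"jaw":0.1}
    - {"delta_pos":[0,0,-15],"rotation":[0,0,0],"jaw":0.1}
    - {"delta_pos":[0,0,-12],"rotation":[0,0,0],"jaw":0.1}
    - {"delta_pos":[0,0,-8],"rotation":[0,0,0],"jaw":0.1}
    - {"delta_pos":[0,0,-3],"rotation":[0,0,0],"jaw":0.1}
    - {"delta_pos":[0,0,0],"rotation":[0,0,0],"jaw":0.1}
    - {"delta_pos":[0,0,0],"rotation":[0,0,0],"jaw":0.1}
    - {"delta_pos":[0,0,0],"rotation":[0,0,0],"jaw":0.1}
    - {"delta_pos":[0,0,0],"rotation":[0,0,0],"jaw":0.1}

```text
clock: 15.45
eef_pos: [574.4, -63.6, 71.9]
tcp_rot: [-11.8, 89.9, -13.3]
force: [0.0, -1.1, 0.1]
finger_gap: 19.6
```

```bash
python3 w.py w7
python3 - <<'E'
import cv2
from h import *
p=arm.snapshot("side");cv2.imwrite("pics/s7.png",p["frame"])
i=cv2.imread('pics/w7.png')[140:300,240:400];a=cv2.resize(i,(480,480),interpolation=3)
b=p["frame"][190:270,315:365];b=cv2.resize(b,(300,480),interpolation=3)
cv2.imwrite("pics/c7.png",np.hstack([a,b]))
E
```

```text
15.45 [574.4 -63.6  71.9] [-11.8  89.9 -13.3] [ 0.  -1.1  0.1] 19.6 [-13.  19. -19.  53.  -0. -11.]
jaw yaw 88.52 tool x [ 0.001 -0.    -1.   ]
cam in world [[0.03, 0.96, 0.27, 505.64], [1.0, -0.03, -0.01, -62.11], [-0.0, 0.27, -0.96, 213.94], [0.0, 0.0, 0.0, 1.0]]
```

View pics/c7.png

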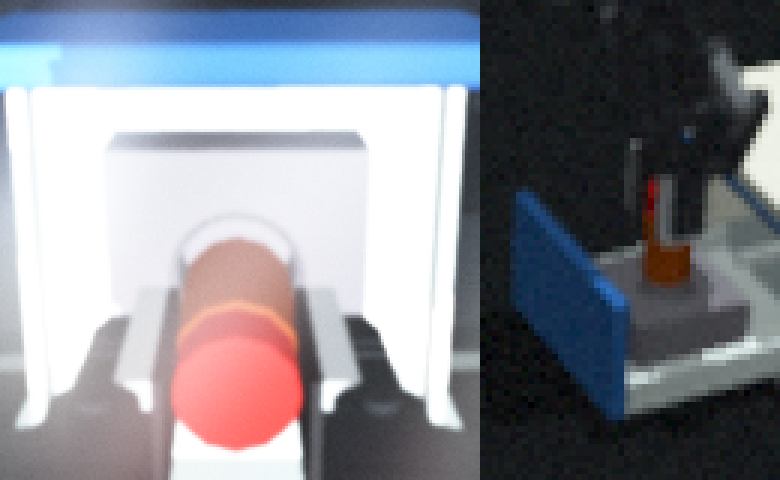

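Run:
```python
from h import *
s=arm.observe();p=arm.snapshot("wrist");g=lambda a:np.array(a,float)/3+[240,140]
print(s["eef_pos"])
print("well near, left,right",ray_z(p,g([[238,214],[177,262],[299,262]]),40,s).round(1).tolist())
print("bottom near edge,l,r",ray_z(p,g([[239,238],[183,275],[295,275]]),45,s).round(1).tolist())
print("block front corners/sides",ray_z(p,g([[107,150],[368,150],[107,250],[367,250]]),40,s).round(1).tolist())
```

```text
[574.17527166 -63.56632018  71.7088889 ]
well near, left,right [[561.7, -63.2, 40.0], [572.0, -76.4, 40.0], [572.7, -50.5, 40.0]]
bottom near edge,l,r [[565.2, -63.1, 45.0], [573.0, -74.8, 45.0], [573.6, -51.7, 45.0]]
block front corners/sides [[547.3, -89.6, 40.0], [548.7, -36.3, 40.0], [569.0, -91.0, 40.0], [570.4, -36.1, 40.0]]
```

Call:
drive_tool:
  plan:
    - {"delta_pos":[-0.7,0,-2],"rotation":[0,0,0],"jaw":0.1}
    - {"delta_pos":[0,0,-2],"rotation":[0,0,0],"jaw":0.1}
    - {"delta_pos":[0,0,-2],"rotation":[0,0,0],"jaw":0.1}
    - {"delta_pos":[0,0,-2],"rotation":[0,0,0],"jaw":0.1}
    - {"delta_pos":[0,0,-2],"rotation":[0,0,0],"jaw":0.1}
    - {"delta_pos":[0,0,0],"rotation":[0,0,0],"jaw":0.1}
    - {"delta_pos":[0,0,0],"rotation":[0,0,0],"jaw":0.1}
    - {"delta_pos":[0,0,0],"rotation":[0,0,0],"jaw":0.1}
    - {"delta_pos":[0,0,0],"rotation":[0,0,0],"jaw":0.1}
    - {"delta_pos":[0,0,0],"rotation":[0,0,0],"jaw":0.1}

```text
clock: 16.6
eef_pos: [573.3, -63.5, 61.4]
tcp_rot: [-23.7, 90.0, -25.1]
force: [-0.2, -0.5, -1.1]
finger_gap: 20.0
```

Call:
drive_tool:
  plan:
    - {"delta_pos":[0,0,-3],"rotation":[0,0,0],"jaw":0.1}
    - {"delta_pos":[0,0,-3],"rotation":[0,0,0],"jaw":0.1}
    - {"delta_pos":[0,0,-3],"rotation":[0,0,0],"jaw":0.1}
    - {"delta_pos":[0,0,-2],"rotation":[0,0,0],"jaw":0.1}
    - {"delta_pos":[0,0,-1],"rotation":[0,0,0],"jaw":0.1}
    - {"delta_pos":[0,0,-1],"rotation":[0,0,0],"jaw":0.1}
    - {"delta_pos":[0,0,0],"rotation":[0,0,0],"jaw":0.1}
    - {"delta_pos":[0,0,0],"rotation":[0,0,0],"jaw":0.1}
    - {"delta_pos":[0,0,0],"rotation":[0,0,0],"jaw":0.1}
    - {"delta_pos":[0,0,0],"rotation":[0,0,0],"jaw":0.1}

```text
clock: 17.6
eef_pos: [573.3, -63.5, 48.4]
tcp_rot: [-19.0, 90.0, -20.5]
force: [-0.3, -0.0, -0.9]
finger_gap: 20.2
```

Call:
drive_tool:
  plan:
    - {"delta_pos":[0,0,-1],"rotation":[0,0,0],"jaw":0.1}
    - {"delta_pos":[0,0,0],"rotation":[0,0,0],"jaw":0.1}
    - {"delta_pos":[0,0,0],"rotation":[0,0,0],"jaw":0.3}
    - {"delta_pos":[0,0,0],"rotation":[0,0,0],"jaw":0.4}
    - {"delta_pos":[0,0,0],"rotation":[0,0,0],"jaw":0.45}
    - {"delta_pos":[0,0,0],"rotation":[0,0,0],"jaw":0.45}
    - {"delta_pos":[0,0,0],"rotation":[0,0,0],"jaw":0.45}
    - {"delta_pos":[0,0,0],"rotation":[0,0,0],"jaw":0.45}
    - {"delta_pos":[0,0,0],"rotation":[0,0,0],"jaw":0.45}
    - {"delta_pos":[0,0,0],"rotation":[0,0,0],"jaw":0.45}

```text
clock: 18.6
eef_pos: [573.1, -63.5, 47.3]
tcp_rot: [21.2, 90.0, 19.7]
force: [0.2, -0.1, 0.6]
finger_gap: 38.3
```

Call:
drive_tool:
  plan:
    - {"delta_pos":[0,0,10],"rotation":[0,0,0],"jaw":0.45}
    - {"delta_pos":[0,0,20],"rotation":[0,0,0],"jaw":0.45}
    - {"delta_pos":[0,0,25],"rotation":[0,0,0],"jaw":0.45}
    - {"delta_pos":[0,0,20],"rotation":[0,0,0],"jaw":0.45}
    - {"delta_pos":[-20,0,0],"rotation":[0,0,0],"jaw":0.2}
    - {"delta_pos":[-25,0,0],"rotation":[0,0,0],"jaw":0}
    - {"delta_pos":[-25,0,0],"rotation":[0,0,0],"jaw":0}
    - {"delta_pos":[-15,0,0],"rotation":[0,0,0],"jaw":0}
    - {"delta_pos":[0,0,0],"rotation":[0,0,0],"jaw":0}
    - {"delta_pos":[0,0,0],"rotation":[0,0,0],"jaw":0}

```text
clock: 19.6
eef_pos: [489.0, -63.7, 123.1]
tcp_rot: [-10.9, 89.9, -12.3]
force: [1.5, -0.5, 0.6]
finger_gap: 0.2
```

```bash
python3 w.py w8 vial_amber@66 |grep -v cam
python3 - <<'E'
import cv2
from h import *
p=arm.snapshot("side")
a=cv2.imread('pics/w8.png')[:,160:480];a=cv2.resize(a,(400,500),interpolation=3)
b=p["frame"][180:280,315:395];b=cv2.resize(b,(400,500),interpolation=3)
cv2.imwrite("pics/c8.png",np.hstack([a,b]))
E
```

```text
19.6 [489.  -63.7 123.1] [-10.9  89.9 -12.3] [ 1.5 -0.5  0.6] 0.2 [-15.   7. -26.  57.   0. -13.]
jaw yaw 88.51 tool x [ 0.002 -0.    -1.   ]
```

View pics/c8.png

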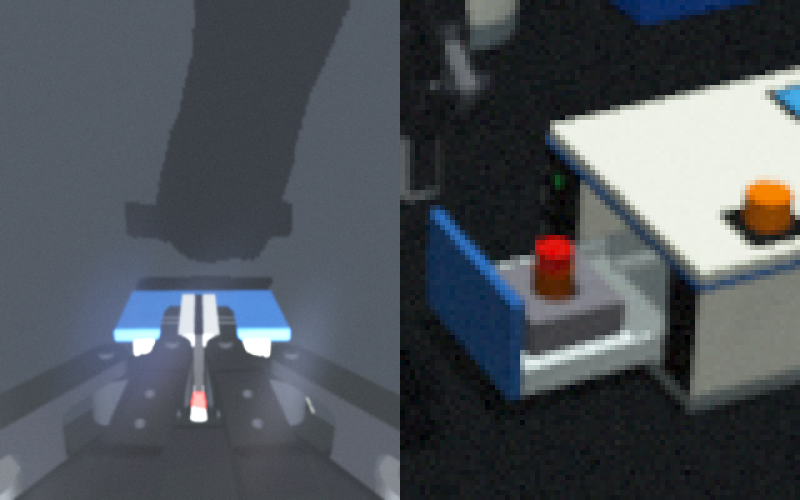

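The vial stands upright in the well and the tray is still out. Next I'll lower in front of the panel and push.

Call:
drive_tool:
  plan:
    - {"delta_pos":[-4,1,-20],"rotation":[0,0,0],"jaw":0}
    - {"delta_pos":[0,0,-25],"rotation":[0,0,0],"jaw":0}
    - {"delta_pos":[0,0,-25],"rotation":[0,0,0],"jaw":0}
    - {"delta_pos":[0,0,-11],"rotation":[0,0,0],"jaw":0}
    - {"delta_pos":[8,0,0],"rotation":[0,0,0],"jaw":0}
    - {"delta_pos":[4,0,0],"rotation":[0,0,0],"jaw":0}
    - {"delta_pos":[4,0,0],"rotation":[0,0,0],"jaw":0}
    - {"delta_pos":[4,0,0],"rotation":[0,0,0],"jaw":0}
    - {"delta_pos":[4,0,0],"rotation":[0,0,0],"jaw":0}
    - {"delta_pos":[4,0,0],"rotation":[0,0,0],"jaw":0}

```text
clock: 20.75
eef_pos: [512.4, -62.6, 41.8]
tcp_rot: [-102.6, 90.0, -104.1]
force: [-2.7, -0.4, 2.0]
finger_gap: -0.5
```

Call:
drive_tool:
  plan:
    - {"delta_pos":[5,0,0],"rotation":[0,0,0],"jaw":0}
    - {"delta_pos":[5,0,0],"rotation":[0,0,0],"jaw":0}
    - {"delta_pos":[5,-0.5,0],"rotation":[0,0,0],"jaw":0}
    - {"delta_pos":[5,0,0],"rotation":[0,0,0],"jaw":0}
    - {"delta_pos":[5,0,0],"rotation":[0,0,0],"jaw":0}
    - {"delta_pos":[5,0,0],"rotation":[0,0,0],"jaw":0}
    - {"delta_pos":[5,-0.5,0],"rotation":[0,0,0],"jaw":0}
    - {"delta_pos":[5,0,0],"rotation":[0,0,0],"jaw":0}
    - {"delta_pos":[5,0,0],"rotation":[0,0,0],"jaw":0}
    - {"delta_pos":[3,0,0],"rotation":[0,0,0],"jaw":0}

```text
clock: 21.75
eef_pos: [560.4, -63.3, 41.1]
tcp_rot: [144.2, 90.0, 142.7]
force: [-3.1, 1.8, 2.2]
finger_gap: 0.1
```

Call:
drive_tool:
  plan:
    - {"delta_pos":[4,0,0],"rotation":[0,0,0],"jaw":0}
    - {"delta_pos":[3,0,0],"rotation":[0,0,0],"jaw":0}
    - {"delta_pos":[3,-0.3,0],"rotation":[0,0,0],"jaw":0}
    - {"delta_pos":[2,0,0],"rotation":[0,0,0],"jaw":0}
    - {"delta_pos":[2,0,0],"rotation":[0,0,0],"jaw":0}
    - {"delta_pos":[2,0,0],"rotation":[0,0,0],"jaw":0}
    - {"delta_pos":[2,0,0],"rotation":[0,0,0],"jaw":0}
    - {"delta_pos":[2,0,0],"rotation":[0,0,0],"jaw":0}
    - {"delta_pos":[2,0,0],"rotation":[0,0,0],"jaw":0}
    - {"delta_pos":[0,0,0],"rotation":[0,0,0],"jaw":0}

```text
clock: 22.75
eef_pos: [581.8, -63.8, 41.2]
tcp_rot: [-173.9, 89.9, -175.3]
force: [-5.5, 1.4, 1.0]
finger_gap: -0.0
```

Call:
drive_tool:
  plan:
    - {"delta_pos":[1,0,0],"rotation":[0,0,0],"jaw":0}
    - {"delta_pos":[1,0,0],"rotation":[0,0,0],"jaw":0}
    - {"delta_pos":[1,0,0],"rotation":[0,0,0],"jaw":0}
    - {"delta_pos":[1,0,0],"rotation":[0,0,0],"jaw":0}
    - {"delta_pos":[0.5,0,0],"rotation":[0,0,0],"jaw":0}
    - {"delta_pos":[0.5,0,0],"rotation":[0,0,0],"jaw":0}
    - {"delta_pos":[0,0,0],"rotation":[0,0,0],"jaw":0}
    - {"delta_pos":[0,0,0],"rotation":[0,0,0],"jaw":0}
    - {"delta_pos":[0,0,0],"rotation":[0,0,0],"jaw":0}
    - {"delta_pos":[0,0,0],"rotation":[0,0,0],"jaw":0}

```text
clock: 23.75
eef_pos: [586.2, -63.9, 41.2]
tcp_rot: [-170.5, 89.9, -172.0]
force: [-6.5, 1.3, 1.7]
finger_gap: -0.1
```

Call:
drive_tool:
  plan:
    - {"delta_pos":[0.5,0,0],"rotation":[0,0,0],"jaw":0}
    - {"delta_pos":[0.5,0,0],"rotation":[0,0,0],"jaw":0}
    - {"delta_pos":[0.5,0,0],"rotation":[0,0,0],"jaw":0}
    - {"delta_pos":[0.5,0,0],"rotation":[0,0,0],"jaw":0}
    - {"delta_pos":[0.5,0,0],"rotation":[0,0,0],"jaw":0}
    - {"delta_pos":[0.5,0,0],"rotation":[0,0,0],"jaw":0}
    - {"delta_pos":[0,0,0],"rotation":[0,0,0],"jaw":0}
    - {"delta_pos":[0,0,0],"rotation":[0,0,0],"jaw":0}
    - {"delta_pos":[0,0,0],"rotation":[0,0,0],"jaw":0}
    - {"delta_pos":[0,0,0],"rotation":[0,0,0],"jaw":0}

```text
clock: 24.75
eef_pos: [589.0, -63.9, 41.1]
tcp_rot: [-167.8, 89.9, -169.3]
force: [-6.3, 1.0, 3.0]
finger_gap: 0.0
```

Call:
drive_tool:
  plan:
    - {"delta_pos":[0.5,0,0],"rotation":[0,0,0],"jaw":0}
    - {"delta_pos":[0,0,0],"rotation":[0,0,0],"jaw":0}
    - {"delta_pos":[0.5,0,0],"rotation":[0,0,0],"jaw":0}
    - {"delta_pos":[0,0,0],"rotation":[0,0,0],"jaw":0}
    - {"delta_pos":[0.5,0,0],"rotation":[0,0,0],"jaw":0}
    - {"delta_pos":[0,0,0],"rotation":[0,0,0],"jaw":0}
    - {"delta_pos":[0,0,0],"rotation":[0,0,0],"jaw":0}
    - {"delta_pos":[0,0,0],"rotation":[0,0,0],"jaw":0}
    - {"delta_pos":[0,0,0],"rotation":[0,0,0],"jaw":0}
    - {"delta_pos":[0,0,0],"rotation":[0,0,0],"jaw":0}

```text
clock: 25.75
eef_pos: [591.6, -64.0, 41.2]
tcp_rot: [-115.6, 90.0, -117.1]
force: [-4.8, 0.2, -0.1]
finger_gap: -0.1
```

Call:
drive_tool:
  plan:
    - {"delta_pos":[0.5,0,0],"rotation":[0,0,0],"jaw":0}
    - {"delta_pos":[0,0,0],"rotation":[0,0,0],"jaw":0}
    - {"delta_pos":[0.4,0,0],"rotation":[0,0,0],"jaw":0}
    - {"delta_pos":[0,0,0],"rotation":[0,0,0],"jaw":0}
    - {"delta_pos":[0,0,0],"rotation":[0,0,0],"jaw":0}
    - {"delta_pos":[0,0,0],"rotation":[0,0,0],"jaw":0}
    - {"delta_pos":[0,0,0],"rotation":[0,0,0],"jaw":0}
    - {"delta_pos":[0,0,0],"rotation":[0,0,0],"jaw":0}
    - {"delta_pos":[0,0,0],"rotation":[0,0,0],"jaw":0}
    - {"delta_pos":[0,0,0],"rotation":[0,0,0],"jaw":0}

```text
clock: 26.75
eef_pos: [593.3, -63.9, 41.8]
tcp_rot: [-5.3, 89.9, -6.7]
force: [-0.2, 0.1, 1.3]
finger_gap: -0.6
```

The force has dropped to 0, which may mean it clicked. I'll back off and check.

Call:
drive_tool:
  plan:
    - {"delta_pos":[-3,0,0],"rotation":[0,0,0],"jaw":0}
    - {"delta_pos":[-5,0,0],"rotation":[0,0,0],"jaw":0}
    - {"delta_pos":[-15,0,0],"rotation":[0,0,0],"jaw":0}
    - {"delta_pos":[-30,0,0],"rotation":[0,0,0],"jaw":0}
    - {"delta_pos":[-40,0,0],"rotation":[0,0,0],"jaw":0}
    - {"delta_pos":[-20,0,30],"rotation":[0,0,0],"jaw":0}
    - {"delta_pos":[0,0,40],"rotation":[0,0,0],"jaw":0}
    - {"delta_pos":[0,0,40],"rotation":[0,0,0],"jaw":0}
    - {"delta_pos":[0,0,0],"rotation":[0,0,0],"jaw":0}
    - {"delta_pos":[0,0,0],"rotation":[0,0,0],"jaw":0}

```text
clock: 27.75
eef_pos: [480.4, -64.0, 152.7]
tcp_rot: [-12.0, 89.8, -13.5]
force: [-0.9, -0.1, 0.1]
finger_gap: 0.2
```

```bash
python3 w.py w9 tray_face@45|grep -v cam
python3 - <<'E'
import cv2
from h import *
p=arm.snapshot("side");print([(d["rect"],d["confidence"]) for d in arm.spot_in(p,"tray_face")])
a=cv2.imread('pics/w9.png')[60:360,200:440];a=cv2.resize(a,(400,500),interpolation=3)
b=p["frame"][180:280,315:395];b=cv2.resize(b,(400,500),interpolation=3)
cv2.imwrite("pics/c9.png",np.hstack([a,b]))
E
```

```text
27.75 [480.4 -64.  152.7] [-12.   89.8 -13.5] [-0.9 -0.1  0.1] 0.2 [-15.   5. -25.  60.   0. -14.]
jaw yaw 88.52 tool x [ 0.003 -0.001 -1.   ]
tray_face 0.58 [262.0, 227.0, 384.0, 325.0] 3126 rectctr-> [558.3 -61.9  45. ]
[([322.0, 222.9, 370.0, 259.1], 0.55)]
```

View pics/c9.png

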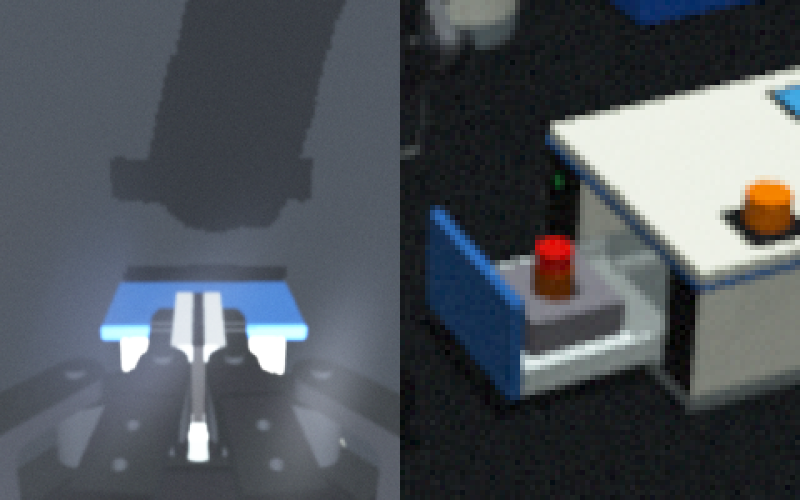

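The tray came back out, so it had not clicked. The vial is still standing well. I'll push again, going deeper this time and watching the force.

Call:
drive_tool:
  plan:
    - {"delta_pos":[0,1,-30],"rotation":[0,0,0],"jaw":0}
    - {"delta_pos":[0,0,-35],"rotation":[0,0,0],"jaw":0}
    - {"delta_pos":[0,0,-35],"rotation":[0,0,0],"jaw":0}
    - {"delta_pos":[5,0,-8],"rotation":[0,0,0],"jaw":0}
    - {"delta_pos":[10,0,0],"rotation":[0,0,0],"jaw":0}
    - {"delta_pos":[6,0,0],"rotation":[0,0,0],"jaw":0}
    - {"delta_pos":[4,0,0],"rotation":[0,0,0],"jaw":0}
    - {"delta_pos":[4,0,0],"rotation":[0,0,0],"jaw":0}
    - {"delta_pos":[4,0,0],"rotation":[0,0,0],"jaw":0}
    - {"delta_pos":[4,0,0],"rotation":[0,0,0],"jaw":0}

```text
clock: 28.95
eef_pos: [516.2, -62.8, 43.7]
tcp_rot: [-162.0, 89.9, -163.4]
force: [-2.0, -0.1, 1.6]
finger_gap: 0.1
```

Call:
drive_tool:
  plan:
    - {"delta_pos":[6,0,0],"rotation":[0,0,0],"jaw":0}
    - {"delta_pos":[7,0,0],"rotation":[0,0,0],"jaw":0}
    - {"delta_pos":[7,-0.5,0],"rotation":[0,0,0],"jaw":0}
    - {"delta_pos":[7,0,0],"rotation":[0,0,0],"jaw":0}
    - {"delta_pos":[7,0,0],"rotation":[0,0,0],"jaw":0}
    - {"delta_pos":[7,-0.5,0],"rotation":[0,0,0],"jaw":0}
    - {"delta_pos":[6,0,0],"rotation":[0,0,0],"jaw":0}
    - {"delta_pos":[6,0,0],"rotation":[0,0,0],"jaw":0}
    - {"delta_pos":[3,-0.3,0],"rotation":[0,0,0],"jaw":0}
    - {"delta_pos":[3,0,0],"rotation":[0,0,0],"jaw":0}

```text
clock: 29.95
eef_pos: [575.6, -63.8, 43.2]
tcp_rot: [132.6, 90.0, 131.1]
force: [-4.4, 2.2, 2.8]
finger_gap: -0.5
```

Call:
drive_tool:
  plan:
    - {"delta_pos":[1.5,0,0],"rotation":[0,0,0],"jaw":0}
    - {"delta_pos":[1.5,0,0],"rotation":[0,0,0],"jaw":0}
    - {"delta_pos":[1.5,0,0],"rotation":[0,0,0],"jaw":0}
    - {"delta_pos":[1.5,0,0],"rotation":[0,0,0],"jaw":0}
    - {"delta_pos":[1,0,0],"rotation":[0,0,0],"jaw":0}
    - {"delta_pos":[1,0,0],"rotation":[0,0,0],"jaw":0}
    - {"delta_pos":[1,0,0],"rotation":[0,0,0],"jaw":0}
    - {"delta_pos":[1,0,0],"rotation":[0,0,0],"jaw":0}
    - {"delta_pos":[0,0,0],"rotation":[0,0,0],"jaw":0}
    - {"delta_pos":[0,0,0],"rotation":[0,0,0],"jaw":0}

```text
clock: 30.95
eef_pos: [584.6, -64.0, 43.1]
tcp_rot: [179.5, 89.9, 178.0]
force: [-4.9, 0.9, 2.6]
finger_gap: 0.1
```

Call:
drive_tool:
  plan:
    - {"delta_pos":[1,0,0],"rotation":[0,0,0],"jaw":0}
    - {"delta_pos":[1,0,0],"rotation":[0,0,0],"jaw":0}
    - {"delta_pos":[1,0,0],"rotation":[0,0,0],"jaw":0}
    - {"delta_pos":[1,0,0],"rotation":[0,0,0],"jaw":0}
    - {"delta_pos":[1,0,0],"rotation":[0,0,0],"jaw":0}
    - {"delta_pos":[1,0,0],"rotation":[0,0,0],"jaw":0}
    - {"delta_pos":[0,0,0],"rotation":[0,0,0],"jaw":0}
    - {"delta_pos":[0,0,0],"rotation":[0,0,0],"jaw":0}
    - {"delta_pos":[0,0,0],"rotation":[0,0,0],"jaw":0}
    - {"delta_pos":[0,0,0],"rotation":[0,0,0],"jaw":0}

```text
clock: 31.95
eef_pos: [591.5, -64.2, 43.2]
tcp_rot: [-119.3, 90.0, -120.7]
force: [-4.0, 1.1, 1.1]
finger_gap: -0.0
```

Run:
```python
from h import *
p=arm.snapshot("side");cv2.imwrite("pics/s10.png",p["frame"])
b=p["frame"][180:280,315:395];cv2.imwrite("pics/c10.png",cv2.resize(b,(480,600),interpolation=3))
F=[arm.observe() for _ in range(1)];print(F[0]["force"],F[0]["eef_pos"])
```

```text
[-3.2669716   1.08829788  0.69756954] [591.52073019 -64.17331283  43.18746975]
```

View pics/c10.png

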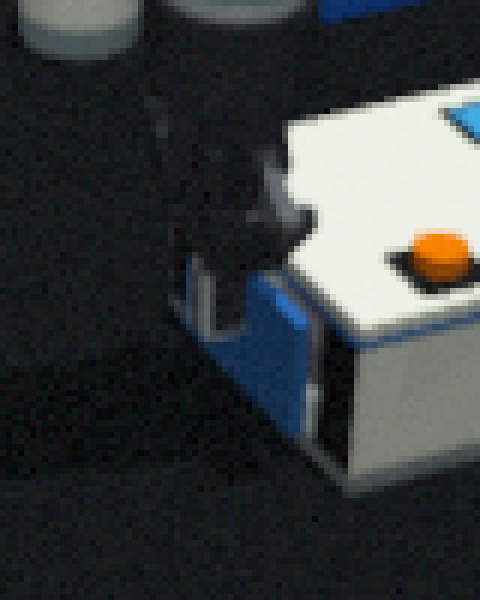

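The view shows the panel almost home with the finger on it. I'll keep pushing in small steps until the buffer or the click shows.

Call:
drive_tool:
  plan:
    - {"delta_pos":[0.5,0,0],"rotation":[0,0,0],"jaw":0}
    - {"delta_pos":[0.5,0,0],"rotation":[0,0,0],"jaw":0}
    - {"delta_pos":[0.5,0,0],"rotation":[0,0,0],"jaw":0}
    - {"delta_pos":[0.5,0,0],"rotation":[0,0,0],"jaw":0}
    - {"delta_pos":[0,0,0],"rotation":[0,0,0],"jaw":0}
    - {"delta_pos":[0,0,0],"rotation":[0,0,0],"jaw":0}
    - {"delta_pos":[0,0,0],"rotation":[0,0,0],"jaw":0}
    - {"delta_pos":[0,0,0],"rotation":[0,0,0],"jaw":0}
    - {"delta_pos":[0,0,0],"rotation":[0,0,0],"jaw":0}
    - {"delta_pos":[0,0,0],"rotation":[0,0,0],"jaw":0}

```text
clock: 33.0
eef_pos: [593.3, -64.2, 43.2]
tcp_rot: [-161.0, 90.0, -162.5]
force: [-3.0, -0.6, 0.2]
finger_gap: -0.2
```

Call:
drive_tool:
  plan:
    - {"delta_pos":[0.5,0,0],"rotation":[0,0,0],"jaw":0}
    - {"delta_pos":[0.5,0,0],"rotation":[0,0,0],"jaw":0}
    - {"delta_pos":[0.5,0,0],"rotation":[0,0,0],"jaw":0}
    - {"delta_pos":[0,0,0],"rotation":[0,0,0],"jaw":0}
    - {"delta_pos":[0,0,0],"rotation":[0,0,0],"jaw":0}
    - {"delta_pos":[0,0,0],"rotation":[0,0,0],"jaw":0}
    - {"delta_pos":[0,0,0],"rotation":[0,0,0],"jaw":0}
    - {"delta_pos":[0,0,0],"rotation":[0,0,0],"jaw":0}
    - {"delta_pos":[0,0,0],"rotation":[0,0,0],"jaw":0}
    - {"delta_pos":[0,0,0],"rotation":[0,0,0],"jaw":0}

```text
clock: 34.0
eef_pos: [593.8, -64.2, 43.2]
tcp_rot: [-170.3, 89.9, -171.8]
force: [-6.5, -0.9, 2.3]
finger_gap: -0.1
```

Call:
drive_tool:
  plan:
    - {"delta_pos":[0.5,0,0],"rotation":[0,0,0],"jaw":0}
    - {"delta_pos":[0,0,0],"rotation":[0,0,0],"jaw":0}
    - {"delta_pos":[0.5,0,0],"rotation":[0,0,0],"jaw":0}
    - {"delta_pos":[0,0,0],"rotation":[0,0,0],"jaw":0}
    - {"delta_pos":[0,0,0],"rotation":[0,0,0],"jaw":0}
    - {"delta_pos":[0,0,0],"rotation":[0,0,0],"jaw":0}
    - {"delta_pos":[0,0,0],"rotation":[0,0,0],"jaw":0}
    - {"delta_pos":[0,0,0],"rotation":[0,0,0],"jaw":0}
    - {"delta_pos":[0,0,0],"rotation":[0,0,0],"jaw":0}
    - {"delta_pos":[0,0,0],"rotation":[0,0,0],"jaw":0}

```text
clock: 35.0
eef_pos: [594.1, -64.2, 43.2]
tcp_rot: [-171.4, 89.8, -172.9]
force: [-8.1, -0.8, 3.3]
finger_gap: -0.0
```

Call:
drive_tool:
  plan:
    - {"delta_pos":[0.5,0,0],"rotation":[0,0,0],"jaw":0}
    - {"delta_pos":[0,0,0],"rotation":[0,0,0],"jaw":0}
    - {"delta_pos":[0.5,0,0],"rotation":[0,0,0],"jaw":0}
    - {"delta_pos":[0,0,0],"rotation":[0,0,0],"jaw":0}
    - {"delta_pos":[0.5,0,0],"rotation":[0,0,0],"jaw":0}
    - {"delta_pos":[0,0,0],"rotation":[0,0,0],"jaw":0}
    - {"delta_pos":[0,0,0],"rotation":[0,0,0],"jaw":0}
    - {"delta_pos":[0,0,0],"rotation":[0,0,0],"jaw":0}
    - {"delta_pos":[0,0,0],"rotation":[0,0,0],"jaw":0}
    - {"delta_pos":[0,0,0],"rotation":[0,0,0],"jaw":0}

```text
clock: 36.0
eef_pos: [594.5, -64.2, 43.2]
tcp_rot: [-172.6, 89.7, -174.1]
force: [-11.5, -0.8, 5.4]
finger_gap: 0.2
```

That is the buffer (11.5 N). I'll back off slowly and see whether the tray follows.

Call:
drive_tool:
  plan:
    - {"delta_pos":[-1,0,0],"rotation":[0,0,0],"jaw":0}
    - {"delta_pos":[-1,0,0],"rotation":[0,0,0],"jaw":0}
    - {"delta_pos":[-2,0,0],"rotation":[0,0,0],"jaw":0}
    - {"delta_pos":[-2,0,0],"rotation":[0,0,0],"jaw":0}
    - {"delta_pos":[-2,0,0],"rotation":[0,0,0],"jaw":0}
    - {"delta_pos":[-2,0,0],"rotation":[0,0,0],"jaw":0}
    - {"delta_pos":[-2,0,0],"rotation":[0,0,0],"jaw":0}
    - {"delta_pos":[0,0,0],"rotation":[0,0,0],"jaw":0}
    - {"delta_pos":[0,0,0],"rotation":[0,0,0],"jaw":0}
    - {"delta_pos":[0,0,0],"rotation":[0,0,0],"jaw":0}

```text
clock: 37.0
eef_pos: [586.0, -64.1, 43.5]
tcp_rot: [-6.0, 90.0, -7.4]
force: [-0.4, 0.2, -0.8]
finger_gap: 0.0
```

Run:
```python
from h import *
for i in range(3):
    p=arm.snapshot("side");s=arm.observe();print(s["force"].round(1) if hasattr(s["force"],'round') else s["force"],s["eef_pos"])
cv2.imwrite("pics/s11.png",p["frame"]);print([(d["rect"],d["confidence"]) for d in arm.spot_in(p,"tray_face")])
```

```text
[ 0.5 -0.6  0.2] [585.91013744 -64.12621383  43.46371312]
[ 0.6 -0.1 -0.7] [585.80952908 -64.11463958  43.38785613]
[-0.3  0.4 -0.3] [585.73931702 -64.12041052  43.37728268]
[([352.2, 228.4, 367.1, 251.0], 0.89), ([283.6, 297.6, 333.1, 325.8], 0.27), ([243.7, 180.5, 281.2, 212.1], 0.2)]
```

The force is 0 at 586, so the tray is not following and has latched. I'll retreat and check.

Call:
drive_tool:
  plan:
    - {"delta_pos":[-10,0,0],"rotation":[0,0,0],"jaw":0}
    - {"delta_pos":[-20,0,0],"rotation":[0,0,0],"jaw":0}
    - {"delta_pos":[-30,0,0],"rotation":[0,0,0],"jaw":0}
    - {"delta_pos":[-40,0,0],"rotation":[0,0,0],"jaw":0}
    - {"delta_pos":[-20,0,20],"rotation":[0,0,0],"jaw":0}
    - {"delta_pos":[0,0,40],"rotation":[0,0,0],"jaw":0}
    - {"delta_pos":[0,0,40],"rotation":[0,0,0],"jaw":0}
    - {"delta_pos":[0,0,0],"rotation":[0,0,0],"jaw":0}
    - {"delta_pos":[0,0,0],"rotation":[0,0,0],"jaw":0}
    - {"delta_pos":[0,0,0],"rotation":[0,0,0],"jaw":0}

```text
clock: 38.2
eef_pos: [464.2, -63.8, 142.3]
tcp_rot: [167.4, 89.9, 165.9]
force: [-0.4, -0.8, -0.4]
finger_gap: -0.4
```

Run:
```python
from h import *
p=arm.snapshot("side");print([(d["rect"],d["confidence"]) for d in arm.spot_in(p,"tray_face")], arm.observe()["force"])
a=cv2.imread("pics/side0.png")[180:280,315:395];b=p["frame"][180:280,315:395]
cv2.imwrite("pics/c12.png",cv2.resize(np.hstack([a,b]),(800,500),interpolation=3))
```

```text
[([344.3, 217.5, 370.6, 253.8], 0.71)] [ 0.30463825  0.9515682  -0.1548429 ]
```

View pics/c12.png

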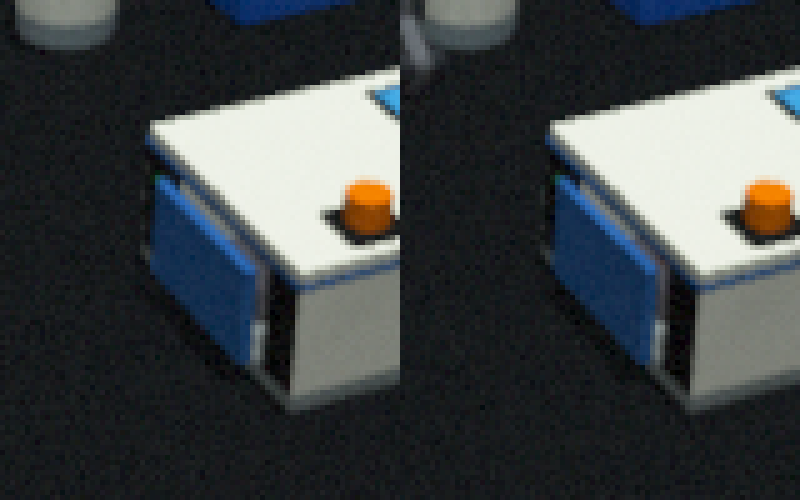

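The tray sits exactly where it did in the starting picture, and the robot is clear of everything. Handing in.

```bash
python3 -c "
from rig import arm
print(arm.job_done())"
```

```text
the job is handed in; nothing more can be done
None
```

The tray is latched shut with the amber vial inside, and I handed the job in at about 38 s of the 67 s allowed. I pressed the orange key (highest force I read was about 8 N) and the tray popped out. Then I stood the amber vial in the well and let it go, and pushed the tray home.

- **First push failed:** it stopped short of the click and the tray came back out. The force reading had dropped to about 0 N, which wrongly looked like a click. The vial was still standing upright in the well.
- **Second push:** I went on until I met the stiff buffer, with a highest reading of 11.5 N. When I backed off, the force was 0 and the tray did not follow.
- **Last check:** the side picture shows the tray front in the same latched position as at the start, with the arm clear. The vial cannot be seen inside the closed case; I last saw it upright in the well just before the second push. I did not compare the positions of the other items on the bench at the end.

Forces were only read at the end of each one-second move, so a short peak in between could have been higher.

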